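# Lock the case screw and drop the driver in its holder

## Task

Take the yellow-handled screwdriver that is parked in the round hole in the instrument case's lid and use it to turn the slotted captive screw in the lid clockwise to its stop, so that its slot lines up with the green marks. Then drop the driver, blade down, all the way into the empty orange holder so that it stands there upright, and leave everything else where it is.

Things in the scene. Friction and masses are not known exactly. Their poses are not given: they have to be found in the camera images.
- driver_handle (a point): Handle centre of a loose screwdriver, 146 mm long, 0.12 kg, standing blade down. Yellow square-sided handle 24 x 24 x 80 mm (flats face its x and y axes), z up the handle, top 40 mm above this point. Below it a black flange, 32 mm dia, 6 mm thick, underside 46 mm below this point; it rests on the rim of the hole the driver stands in. A white line on the handle's top runs along the blade's width.
- driver_tip (a point): Centre of the blade's end of the same screwdriver, on its long axis, 106 mm below the handle's centre and 60 mm below the flange's underside. Same axes. Flat blade 14 mm wide along x, 2.5 mm thick along y, 12 mm long; above it the steel shank, 12 mm dia.
- case: Fixed instrument case, 130 (x) x 200 (y) x 65 mm high, grey with a black lid; origin at the centre of its underside. The driver is parked in a 20 mm round hole at its y = +50 mm, x = 0 (tip 5 mm above the bench); the screw lies at its y = -50 mm, x = 0. Two green marks on the lid, either side of the screw, lie on a line along the case's x axis.
- screw_slot (a point): Middle of the top of the captive screw's head, flush with the lid, 65 mm above the bench. Round dark steel head 24 mm dia with two brass cheeks, in a 30 mm recess. The slot between the cheeks runs along this point's x axis, which turns with the screw; it is 5.5 mm wide, 5 mm deep, 18 mm long. z is up.
- screw (a joint): Turn of the captive screw in rad, clockwise from above: 0 is open (slot 1.05 rad anticlockwise of the green marks), 1.05 is the stop (slot along the green marks, the case's x axis). Starts between 0 and 0.25, stays where it is left; friction about 0.08 N m. The blade has about 0.25 rad of free play in the slot either way.
- holder_mouth (a point): Centre of the mouth of the empty orange holder: a fixed upright square tube 44 x 44 mm, 75 mm high (the mouth is its top), on a black foot 66 mm square; round bore 20 mm dia, 68 mm deep, small chamfer. With the driver fully home the flange's underside rests on the rim and the blade's tip is 60 mm below the mouth. z is up.
- red_driver_handle (a point): Handle centre of a like, red-handled loose screwdriver that stands in a second, identical orange holder. To be left alone. The handle's top is 161 mm above the bench.
- spool: Loose spool of copper wire lying flat, 60 mm dia, 30 mm high, origin at the centre of its underside. To be left alone.
- tape_measure: Loose yellow tape measure, 60 x 34 x 60 mm high, origin at the centre of its underside. To be left alone.
- multimeter: Loose black multimeter lying flat, 140 x 75 x 40 mm high, origin at the centre of its underside. To be left alone.
Mind the look-alikes: they are no part of the job. Leave any blue or purple look-alike of the part that bears driver_handle alone.

How it is judged:
On the way:
1. the screw is turned to its stop (above 0.92 rad) with the driver's blade in its slot (value of joint screw above 0.92 rad and distance between driver_tip and screw_slot below 0.01 m), for 0.1 s.
At the end, for the whole second after the job is handed in: The screw is still at its stop (above 0.92 rad); the driver stands blade down in the empty holder, its tip at least 56 mm below the mouth and within 8 mm of the bore's axis, tilted less than 0.1 rad, released and at rest (value of joint screw above 0.92 rad and horizontal distance between driver_tip and holder_mouth below 0.008 m and z of driver_tip in the frame of holder_mouth below -0.056 m and angle between driver_tip's own z axis and vertical below 0.1 rad and linear speed of driver below 0.02 m/s); the robot touches nothing.
It fails at once if the red driver, wire spool, tape measure or multimeter is moved more than 30 mm (distance of any of red_driver_handle, spool, tape_measure, multimeter from where it was at the start of the episode above 0.03 m).
It also fails if it takes over 48 s, if anything falls off the work surface, if the arm or the gripper's body presses on something with over 40 N, if the wrist force passes 120 N, or if a joint passes its speed limit or range.

## Robot

A 6-joint arm with a two-finger parallel gripper is mounted at the origin on the work surface. World frame = base frame: x ahead of the robot, y to its left, z up, the work surface at z = 0. Lengths are in m, angles in rad, forces in N, time in s.
With the tool pointing down it reaches from about 0.25 to 0.725 m from the base axis. Payload 9.7 kg.
Tool frame: the origin (TCP) lies at the very end of the fingers, on their centre line; the grasp point (between the pads) lies behind it (manip.grip_point_offset is the x of the grasp point in the tool frame, in m); x points along the fingers, y is the direction in which the jaws open and shut, and the axes are right-handed (so a half turn about x gives the same grasp; the last joint's range is limited). The gripper opens to 85 mm and grips with 20 to 120 N. Pads are 22 mm wide; open, the fingers measure 114 mm over their backs; the gripper's body (76 mm by 85 mm) begins 54 mm behind the grasp point. The pads swing forward as they close: fully open they stand 13 mm farther back than shut.
Start: joints at [-1.274, 0.087, 0.176, 1.66, 0, 1.571], TCP at [0.161, -0.526, 0.231] pointing down, gripper open.
Joint ranges: [-3.13, 3.13], [-0.85, 1.81], [-1.15, 1.24], [-2.2, 2.28], [-1.44, 1.52], [-3.14, 3.14]. Speed limits (rad/s): [2.22, 2.22, 2.57, 3.14, 3.14, 3.14].

## Interface

Orientations are given as a 3x3 rotation matrix whose columns are the frame's x, y, z axes.
In Python, from workcell import manip, cams gives the robot as it stands. The module is installed in compiled form; this text tells all that it offers.
- The arm moves only by the shell command python3 -m pendant 'ROWS' [OPENING] [FORCE]. ROWS is JSON, a list of rows, each a list of 6 numbers: the shift along the tool's x, y, z in cm, then the turn, a rotation vector about the tool's x, y, z in rad. In form: [[tx, ty, tz, ax, ay, az], ...]. A call has 1 to 10 rows; each row shifts and turns the commanded pose from where the row before left it, along the tool's axes as they then stand; what a row does not reach is not made up. A row lasts 1/8 s, in which the tool goes at most 62.5 mm and 10.7 degrees, less where a joint would pass 70% of its speed; a pose out of reach is approached as far as the arm can. A call with a gripper value outside its range is refused whole. OPENING is the opening, from -1 (shut) to 1 (fully open), set as the call begins (- or left out, the last holds). The fingers move at their own pace and stop on an object; FORCE is the grip in N (left out, the last holds). Time passes only in rows, so rows that do not move let the fingers close. It gives the time, the measured TCP pose, the force and the opening at its end, in the units of the state.
- manip.get_state(): the state, without advancing time (a new reading comes with each control period).
- cams.get_image(name): name is "scene" or "side" or "wrist"; returns a dict with "image" (420x560x3 uint8, red, green, blue), "fx", "fy", "cx", "cy" (pixels), "xyz" and "orientation" of the camera in the world. Camera axes: x right, y down, z forward; pixel columns grow to the right and rows downward; lengths in m; the calibration is good to about 2 mm. A picture is of the moment at which its call begins. There is no depth.
- manip.finish_job(): hands the job in, once; it reports no verdict.
The state is a dict: "t": time; "q": joint angles; "dq": joint speeds; "joint_efforts": joint torques, N m; "position": TCP position; "ee_rot": TCP orientation; "force": force on the tool from outside, world axes, zero at the start; "wrist_torque": the same for the moment, N m; "finger_gap": finger opening in m.
Only numpy, scipy, OpenCV 4.12 (cv2) and the standard library are available. Lean on these libraries where they do the work, as an engineer would, in place of code of your own. Each camera call takes 0.05 s, during which the arm holds its last target. There are 200 camera calls.

## Working session

There is one attempt and no reset: what is moved stays moved. The work goes in short steps, Python scripts to look and compute and a shell command to move; the robot and the scene stay as the last step left them, time stands still between calls to the robot, and variables do not carry over. Pictures are saved under pics/ and viewed, about 8 in all and at most 12, crops included, and the job is handed in when it is done.

```bash
mkdir -p pics
python3 - <<'E'
from workcell import manip,cams
import cv2,numpy as np,pickle
s=manip.get_state()
for k in ("t","q","position","ee_rot","force","finger_gap"): print(k,np.round(s[k],4).tolist())
print(manip.grip_point_offset)
for n in("scene","side"):
    d=cams.get_image(n); pickle.dump(d,open(f"{n}0.pkl","wb"))
    print(n,d["fx"],d["cx"],d["cy"],np.round(d["xyz"],3),np.round(d["orientation"],3).tolist())
    cv2.imwrite(f"pics/{n}0.png",cv2.resize(d["image"][:,:,::-1],(800,600),interpolation=cv2.INTER_CUBIC))
E
```

```text
t 0.0
q [-1.274, 0.0875, 0.1751, 1.6598, -0.0, 1.5708]
position [0.1608, -0.5257, 0.2306]
ee_rot [[-0.0004, 0.2925, -0.9563], [0.0013, -0.9563, -0.2925], [-1.0, -0.0013, 0.0]]
force [-0.4069, -0.5525, 0.7063]
finger_gap 0.0853
-0.0187
scene 474.3649910367071 282.2432785083404 217.31264465906602 [ 0.987 -0.824  1.024] [[0.859, 0.362, -0.361], [0.511, -0.625, 0.59], [-0.013, -0.692, -0.722]]
side 423.76569554442574 280.16183027027057 211.35647196661034 [0.255 0.572 0.81 ] [[-0.916, -0.283, 0.283], [-0.4, 0.645, -0.651], [0.002, -0.71, -0.704]]
```

View pics/scene0.png

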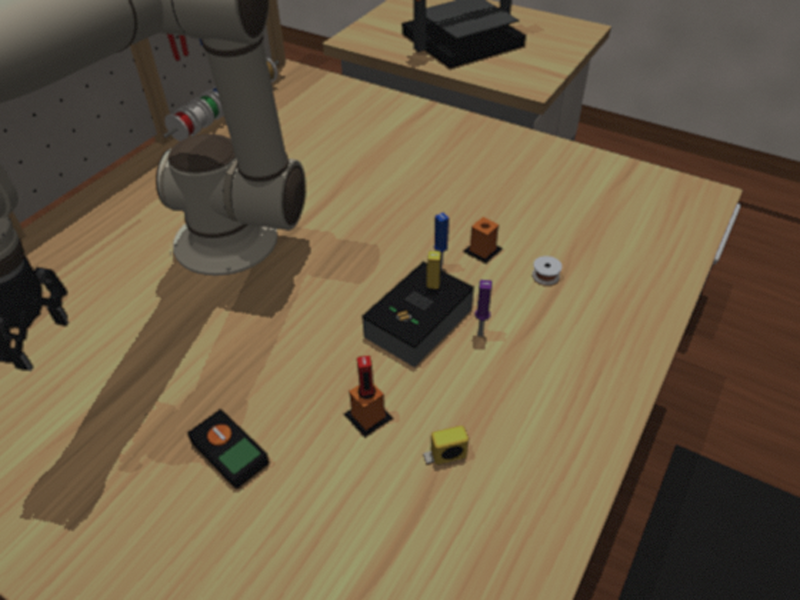

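View pics/side0.png

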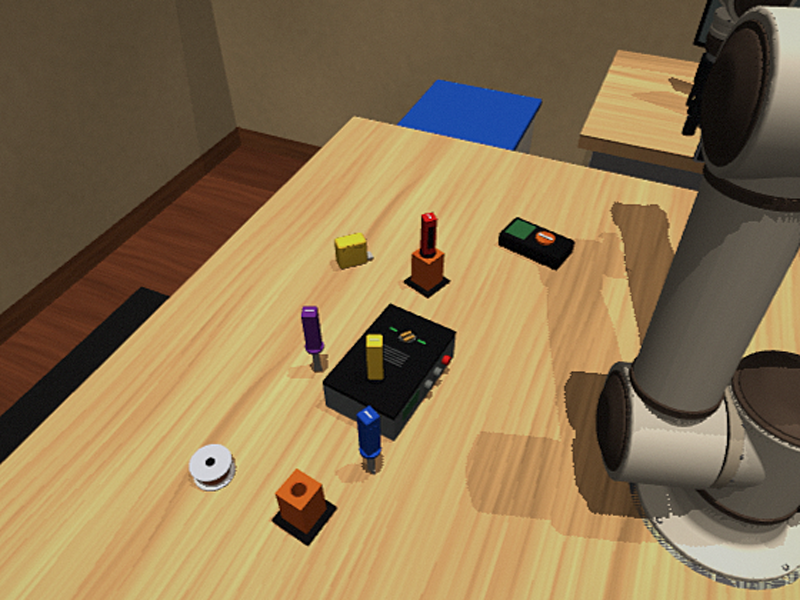

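Candidates: the yellow handle in the lid (scene 433,270, side 374,355), blue (441,230 / 369,435), purple (484,300 / 312,330), red in its holder (365,375 / 428,235) and the yellow tape measure (450,446 / 350,250). I choose the yellow handle standing in the black lid. The empty holder is at scene 485,238 and side 302,505. Next is a close crop.

Run:
```python
import cv2,numpy as np,pickle
def crop(n,x0,y0,x1,y1,s):
    im=pickle.load(open(f"{n}0.pkl","rb"))["image"][y0:y1,x0:x1,::-1]
    im=cv2.resize(im,None,fx=s,fy=s,interpolation=cv2.INTER_CUBIC)
    for i in range((x1-x0)//10+1): cv2.line(im,(i*10*s,0),(i*10*s,8 if i%5 else 16),(255,255,0),1)
    for i in range((y1-y0)//10+1): cv2.line(im,(0,i*10*s),(8 if i%5 else 16,i*10*s),(255,255,0),1)
    return cv2.convertScaleAbs(im,alpha=1.3)
a=crop("side",190,200,325,350,4); b=crop("scene",250,140,360,260,2) 
o=np.zeros((600,800,3),np.uint8); o[:a.shape[0],:a.shape[1]]=a
b=b[:,:]; o[:b.shape[0],560:560+b.shape[1]]=b
c=crop("side",190,320,240,385,4); o[300:300+c.shape[0],570:570+c.shape[1]]=c
cv2.imwrite("pics/crop0.png",o)
```

```text
(no output)
```

View pics/crop0.png

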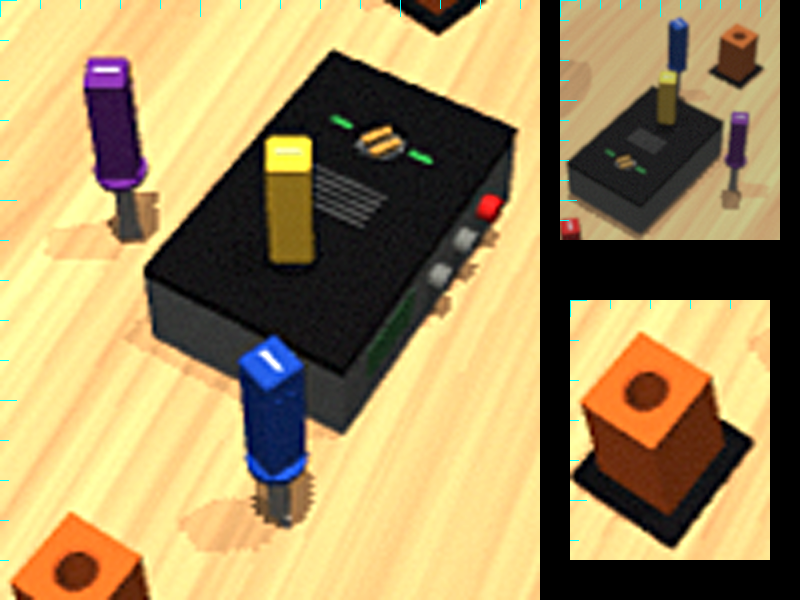

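The crop shows the yellow driver in the lid (top centre crop 290,151, white line 280–302) and the screw with two brass cheeks at (381,142). The green marks are at (341,122) and (420,157), and the holder bore is at (76,571). Next I convert these to positions.

```bash
cat > h.py <<'E'
import numpy as np,pickle,cv2
from scipy.optimize import least_squares
def onz(d,px,z):
    r=d["orientation"]@np.array([(px[0]-d["cx"])/d["fx"],(px[1]-d["cy"])/d["fy"],1.]); o=np.array(d["xyz"])
    return (o+r*(z-o[2])/r[2])
def proj(d,P):
    c=np.array(d["orientation"]).T@(np.asarray(P)-d["xyz"]); return np.array([d["fx"]*c[0]/c[2]+d["cx"],d["fy"]*c[1]/c[2]+d["cy"]])
E
python3 - <<'E'
from h import *
S=pickle.load(open("side0.pkl","rb")); C=pickle.load(open("scene0.pkl","rb"))
s=lambda x,y:((x+.5)/4-.5+190,(y+.5)/4-.5+200)
c=lambda x,y:((x-560+.5)/2-.5+250,(y+.5)/2-.5+140)
p=lambda n,v:print(n,np.round(v,4))
K=[onz(S,s(*a),.065)[:2] for a in((335,50),(516,130),(342,373),(147,270))]
for k in K:p("corner",k)
print([round(float(np.linalg.norm(K[i]-K[(i+1)%4])),4) for i in range(4)]); p("centre",np.mean(K,0))
ax=K[1]-K[0]+K[2]-K[3]; ay=K[3]-K[0]+K[2]-K[1]
p("yaw ax",[np.arctan2(ax[1],ax[0]),np.arctan2(ay[1],ay[0])])
p("screw",onz(S,s(381,142),.065)); p("screw scene",onz(C,c(625,161),.065))
g=[onz(S,s(*a),.065) for a in((341,122),(420,157))]; p("green mid",(g[0]+g[1])/2); p("green yaw",np.arctan2(*(g[1]-g[0])[1::-1]))
b=[onz(S,s(*a),.065) for a in((363,148),(400,135))]; p("slot yaw",np.arctan2(*(b[1]-b[0])[1::-1]))
p("top",onz(S,s(290,151),.151)); p("top scene",onz(C,c(668,75),.151))
w=[onz(S,s(*a),.151) for a in((278,151),(303,151))]; p("line yaw",np.arctan2(*(w[1]-w[0])[1::-1]))
p("mouth",onz(S,s(76,571),.075)); p("mouth scene",onz(C,c(739,36),.075))
p("mouth corners",[onz(S,(190+(x-570)/4,320+(y-300)/4),.075)[:2] for x,y in((642,332),(712,378),(653,449),(582,404))])
p("blue top",onz(S,s(271,362),.15)); p("blue foot",onz(S,s(283,520),0)); p("purple foot",onz(S,s(132,236),0)); p("purple top",onz(S,s(108,73),.15));p("red top",onz(S,(428*.7,216*.7),.161))
E
```

```text
corner [ 0.5688 -0.1076]
corner [ 0.4425 -0.0894]
corner [0.4672 0.1091]
corner [0.5931 0.0907]
[0.1276, 0.2001, 0.1272, 0.1997]
centre [0.5179 0.0007]
yaw ax [2.9972 1.4482]
screw [ 0.5123 -0.0483  0.065 ]
screw scene [ 0.513  -0.0508  0.065 ]
green mid [ 0.5136 -0.05    0.065 ]
green yaw 3.0152
slot yaw -2.2884
top [0.5235 0.0481 0.151 ]
top scene [0.5233 0.0506 0.151 ]
line yaw -2.7279
mouth [0.5336 0.2664 0.075 ]
mouth scene [0.5348 0.263  0.075 ]
mouth corners [[0.55   0.2408]
 [0.5074 0.2485]
 [0.515  0.2904]
 [0.5565 0.2844]]
blue top [0.4758 0.1697 0.15  ]
blue foot [0.4765 0.1658 0.    ]
purple foot [0.6435 0.0295 0.    ]
purple top [0.6389 0.0358 0.15  ]
red top [ 0.5575 -0.2467  0.161 ]
```

Checks: the lid measures 127 x 200 mm, and the screw and driver sit about 50 mm either side of the case centre. The case yaw is about -0.123, the slot yaw about 0.85 and the blade yaw about 0.41. First I turn the tool to yaw 0.41.

```bash
python3 -m pendant '[[0,0,0,-0.169,0,0],[0,0,0,-0.169,0,0],[0,0,0,-0.169,0,0],[0,0,0,-0.169,0,0],[0,0,0,-0.169,0,0],[0,0,0,-0.169,0,0],[0,0,0,-0.169,0,0],[0,0,0,-0.169,0,0],[0,0,0,-0.169,0,0],[0,0,0,-0.166,0,0]]' 1
cat >> h.py <<'E'
def go(x,y,z,yaw):
    from workcell import manip
    s=manip.get_state(); R=np.array(s["ee_rot"]); p=np.array(s["position"])
    psi=np.arctan2(R[1,1],R[0,1])
    print("t",s["t"],"pos",np.round(p,4),"yaw",round(float(psi),4),"xaxis",np.round(R[:,0],4),"gap",s["finger_gap"],"F",np.round(s["force"],1),"T",np.round(s["wrist_torque"],2),"q",np.round(s["q"],2))
    print("shift cm",np.round(R.T@(np.array([x,y,z])-p)*100,2),"ax",round(float(psi-yaw),4))
E
python3 -c "
from h import *
go(.505,.02,.30,.41)"
```

```text
t: 1.35
position: [0.1608, -0.5258, 0.2309]
ee_rot: [[-0.0, 0.914, 0.406], [0.001, 0.406, -0.914], [-1.0, 0.0, -0.001]]
force: [0.4, -0.7, -0.4]
finger_gap: 0.0851
t 1.35 pos [ 0.1608 -0.5258  0.2309] yaw 0.4185 xaxis [-2.e-04  8.e-04 -1.e+00] gap 0.08514888803955999 F [ 0.4 -0.7 -0.4] T [-0.01 -0.   -0.01] q [-1.27  0.09  0.18  1.66  0.   -0.12]
shift cm [ -6.88  53.63 -35.89] ax 0.0085
```

```bash
python3 -m pendant '[[-0.7,4.9,-3.27,0,0,0],[-0.7,4.9,-3.27,0,0,0],[-0.7,4.9,-3.27,0,0,0],[-0.7,4.9,-3.27,0,0,0],[-0.7,4.9,-3.27,0,0,0],[-0.7,4.9,-3.27,0,0,0],[-0.7,4.9,-3.27,0,0,0],[-0.7,4.9,-3.27,0,0,0],[-0.7,4.9,-3.27,0,0,0],[-0.7,4.9,-3.27,0,0,0]]'
python3 -m pendant '[[0,4.6,-3.19,0.008,0,0],[0,0,0,0,0,0],[0,0,0,0,0,0]]'
python3 - <<'E'
from h import *
from workcell import cams
go(.524,.0497,.20,.41)
d=cams.get_image("wrist"); pickle.dump(d,open("w1.pkl","wb"))
for n,P in dict(top=(.524,.0497,.151),screw=(.5125,-.0498,.065),mouth=(.534,.265,.075)).items(): print(n,proj(d,P))
cv2.imwrite("pics/w1.png",cv2.resize(d["image"][:,:,::-1],(800,600),interpolation=cv2.INTER_CUBIC))
E
```

```text
t: 2.6
position: [0.4791, -0.0279, 0.3013]
ee_rot: [[-0.0, 0.916, 0.402], [-0.0, 0.402, -0.916], [-1.0, -0.0, 0.0]]
force: [1.2, -1.8, -0.1]
finger_gap: 0.0854
t: 2.98
position: [0.5075, 0.0178, 0.3009]
ee_rot: [[-0.001, 0.919, 0.395], [-0.0, 0.395, -0.919], [-1.0, -0.001, -0.0]]
force: [0.1, -0.6, -0.5]
finger_gap: 0.0855
t 2.975 pos [0.5075 0.0178 0.3009] yaw 0.4058 xaxis [-1.e-03 -2.e-04 -1.e+00] gap 0.08554532771070343 F [ 0.1 -0.6 -0.5] T [ 0.01 -0.01 -0.03] q [ 0.04  0.02  0.25  1.8  -0.    1.2 ]
shift cm [10.09  2.78 -2.27] ax -0.0042
top [307.20072598 174.81086566]
screw [263.26337636 229.01180841]
mouth [392.78693964 -14.97144676]
```

View pics/w1.png

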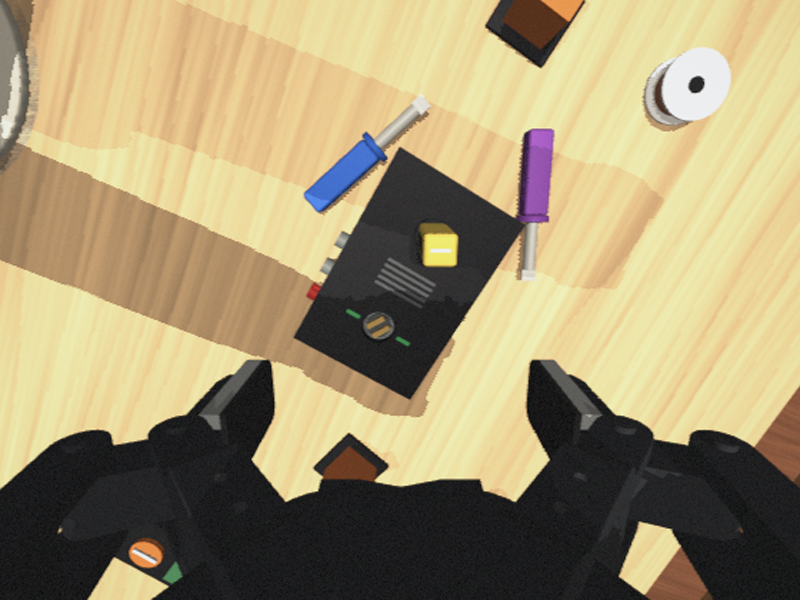

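The wrist view shows the yellow handle top at (440,250) with a level white line, the screw at (378,326), and blue and purple lying flat. All of it agrees with the predictions. Next I refine the numbers by colour.

```bash
cat >> h.py <<'E'
def blob(d,mask,z,box,name):
    x0,y0,x1,y1=box; m=np.zeros(mask.shape,np.uint8); m[y0:y1,x0:x1]=mask[y0:y1,x0:x1]
    ys,xs=np.nonzero(m)
    if len(xs)<5: print(name,"none",len(xs)); return
    c=(xs.mean(),ys.mean()); W=np.array([onz(d,p,z)[:2] for p in zip(xs,ys)]); W0=W.mean(0)
    u,s_,v=np.linalg.svd(W-W0,full_matrices=False); yaw=np.arctan2(v[0,1],v[0,0])
    r=cv2.minAreaRect(np.array([onz(d,p,z)[:2] for p in zip(xs,ys)],np.float32)*1000)
    print(name,len(xs),"px",np.round(c,1),"W",np.round(W0,4),"pcayaw",round(float((yaw+np.pi/2)%np.pi-np.pi/2),3),"rect",np.round(r[0],1),np.round(r[1],1),round(r[2],1),"mid",np.round((W.max(0)+W.min(0))/2,4))
E
python3 - <<'E'
from h import *
d=pickle.load(open("w1.pkl","rb")); I=d["image"]; H=cv2.cvtColor(I,cv2.COLOR_RGB2HSV); h,s,v=[H[...,i].astype(int) for i in range(3)]
print(np.round(d["xyz"],3),d["fx"])
top=(290,155,325,190); sc=(240,210,292,245)
print(I[176,302],I[160,305],I[175,308],I[226,260:272].tolist())
blob(d,(v>170)&(h>20)&(h<35)&(s>60)|((v>200)&(s<80)),.151,top,"top")
blob(d,(v>190)&(s<110),.151,top,"line")
blob(d,(h>8)&(h<28)&(s>60)&(v>70),.065,(250,215,278,241),"brass")
blob(d,(h>45)&(h<85)&(s>100)&(v>70),.065,sc,"green")
E
```

```text
[0.482 0.08  0.444] 295.28309342628654
[239 239 220] [129 108  51] [239 240 241] [[167, 133, 76], [167, 133, 77], [166, 131, 75], [165, 130, 76], [166, 131, 78], [144, 117, 75], [100, 90, 72], [71, 72, 68], [70, 72, 71], [72, 71, 68], [72, 73, 72], [70, 68, 67]]
top 514 px [308.  174.3] W [0.5245 0.0505] pcayaw -0.055 rect [524.5  50.7] [22.1 22.3] 24.1 mid [0.5245 0.0502]
line 45 px [308. 175.] W [0.5248 0.0498] pcayaw 0.405 rect [524.8  49.8] [14.  2.] 23.3 mid [0.5248 0.0498]
brass 138 px [264.4 228.5] W [ 0.5136 -0.0485] pcayaw -1.151 rect [513.6 -48.7] [19.2 17. ] 50.8 mid [ 0.5134 -0.0485]
green 68 px [263.2 228.2] W [ 0.5122 -0.0488] pcayaw -0.126 rect [513.8 -49.1] [ 4.5 68.4] 82.8 mid [ 0.5138 -0.0491]
```

```bash
python3 -c "
from h import *
go(.5246,.0501,.100,.405)"
```

```text
t 3.025 pos [0.5073 0.0173 0.3013] yaw 0.4047 xaxis [-4.e-04 -2.e-04 -1.e+00] gap 0.0855375947940032 F [ 0.8 -0.7 -0.7] T [-0.02  0.03  0.01] q [ 0.03  0.02  0.25  1.8  -0.    1.2 ]
shift cm [20.12  2.88 -2.33] ax -0.0003
```

```bash
python3 -m pendant '[[0,2.88,-2.33,0,0,0],[5,0,0,0,0,0],[0,0,0,0,0,0],[4,0,0,0,0,0],[4,0,0,0,0,0],[4,0,0,0,0,0],[3.1,0,0,0,0,0],[0,0,0,0,0,0]]' 1
python3 -c "
from h import *
go(.5246,.0501,.100,.405)"
```

```text
t: 4.03
position: [0.5246, 0.0496, 0.1008]
ee_rot: [[-0.001, 0.92, 0.393], [-0.0, 0.393, -0.92], [-1.0, -0.001, -0.0]]
force: [1.0, -0.2, 0.3]
finger_gap: 0.0856
t 4.025 pos [0.5246 0.0496 0.1008] yaw 0.4035 xaxis [-1.2e-03 -2.0e-04 -1.0e+00] gap 0.08557353082510114 F [ 1.  -0.2  0.3] T [-0.06  0.02  0.02] q [ 0.09  0.02 -0.14  1.41 -0.    1.26]
shift cm [ 0.08  0.02 -0.04] ax -0.0015
```

Close on the handle, then lift 20 mm to test the grip.

```bash
python3 -m pendant '[[0,0,0,0,0,0],[0,0,0,0,0,0],[0,0,0,0,0,0],[0,0,0,0,0,0],[0,0,0,0,0,0],[0,0,0,0,0,0],[0,0,0,0,0,0],[0,0,0,0,0,0]]' -1 80
python3 -c "
from h import *
go(.5246,.0501,.100,.405)"
python3 -m pendant '[[-2,0,0,0,0,0],[-3,0,0,0,0,0],[-3,0,0,0,0,0],[-2,0,0,0,0,0],[0,0,0,0,0,0]]'
```

```text
t: 5.03
position: [0.5253, 0.0507, 0.1011]
ee_rot: [[0.001, 0.919, 0.394], [-0.0, 0.394, -0.919], [-1.0, 0.001, 0.0]]
force: [-1.3, -0.3, 6.1]
finger_gap: 0.023
t 5.025 pos [0.5253 0.0507 0.1011] yaw 0.405 xaxis [ 0.0012 -0.     -1.    ] gap 0.022961856930207237 F [-1.3 -0.3  6.1] T [-0.08  0.18  0.04] q [ 0.1   0.02 -0.14  1.4  -0.    1.26]
shift cm [ 0.11 -0.09  0.02] ax 0.0
t: 5.65
position: [0.5256, 0.0508, 0.2013]
ee_rot: [[0.002, 0.919, 0.394], [0.0, 0.394, -0.919], [-1.0, 0.002, 0.001]]
force: [-0.3, -0.2, -2.0]
finger_gap: 0.0236
```

```bash
python3 -m pendant '[[0,0,0,-0.155,0,0],[0,0,0,-0.155,0,0],[0,0,0,-0.155,0,0],[0,0,0,0,0,0]]'
python3 -c "
from h import *
go(.5134,-.049,.181,.87)"
```

```text
t: 6.15
position: [0.5246, 0.0506, 0.1989]
ee_rot: [[-0.002, 0.646, 0.764], [-0.0, 0.764, -0.646], [-1.0, -0.001, -0.001]]
force: [-1.0, 0.2, -0.8]
finger_gap: 0.0232
t 6.15 pos [0.5246 0.0506 0.1989] yaw 0.869 xaxis [-1.8e-03 -2.0e-04 -1.0e+00] gap 0.02322769331596505 F [-1.   0.2 -0.8] T [ 0.03  0.02 -0.03] q [0.1  0.02 0.05 1.6  0.   0.8 ]
shift cm [ 1.8  -8.33  5.58] ax -0.001
```

```bash
python3 -m pendant '[[0,-4,2.7,0,0,0],[0,-4.3,2.9,0,0,0],[1.7,0,0,0,0,0],[0,0,0,0,0,0],[0,0,0,0,0,0]]'
python3 - <<'E'
from h import *
from workcell import cams
go(.5134,-.049,.181,.87)
out=[]
for n,(x0,y0,x1,y1) in dict(side=(245,150,325,250),scene=(250,150,320,237)).items():
    d=cams.get_image(n); pickle.dump(d,open(n+"2.pkl","wb"))
    for k,P in dict(tip=(.5134,-.049,.085),screw=(.5134,-.049,.065),top=(.5134,-.049,.231),f=(.5134,-.049,.145)).items(): print(n,k,np.round(proj(d,P),1))
    im=cv2.resize(d["image"][y0:y1,x0:x1,::-1],None,fx=5,fy=5,interpolation=cv2.INTER_CUBIC); im=cv2.convertScaleAbs(im,alpha=1.6)
    for i in range(0,im.shape[1],50): cv2.line(im,(i,0),(i,10),(255,255,0),1)
    for i in range(0,im.shape[0],50): cv2.line(im,(0,i),(10,i),(255,255,0),1)
    out.append(cv2.copyMakeBorder(im,0,500-im.shape[0],0,0,cv2.BORDER_CONSTANT))
cv2.imwrite("pics/c2.png",np.hstack(out))
E
```

```text
t: 6.78
position: [0.5143, -0.048, 0.1831]
ee_rot: [[-0.001, 0.645, 0.764], [0.0, 0.764, -0.645], [-1.0, -0.0, -0.001]]
force: [0.2, 0.8, -1.0]
finger_gap: 0.0227
t 6.775 pos [ 0.5143 -0.048   0.1831] yaw 0.8699 xaxis [-6.e-04  2.e-04 -1.e+00] gap 0.022668123936135254 F [ 0.2  0.8 -1. ] T [-0.01  0.02  0.04] q [-0.09 -0.01 -0.01  1.56  0.    0.61]
shift cm [ 0.21 -0.13 -0.  ] ax -0.0001
side tip [284.7 229. ]
side screw [284.6 234.8]
side top [285.3 181.5]
side f [284.9 210.7]
scene tip [282.6 214.9]
scene screw [282.7 219.9]
scene top [281.9 174.8]
scene f [282.4 199.2]
```

View pics/c2.png

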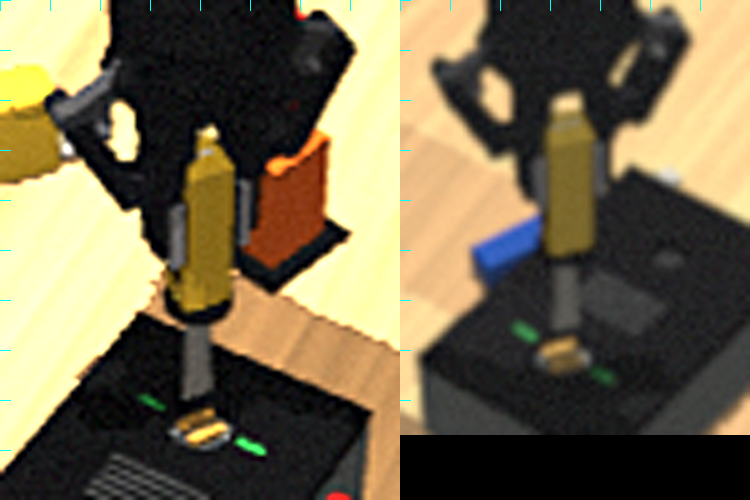

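The view shows the driver hanging upright just above the screw: side tip about (198,400) against screw (202,432), scene shank x about 567 against screw 562. The flange and tip heights agree with a tip at z ≈ 0.087. I'll measure the lateral offset at sub-pixel level.

Run:
```python
from h import *
def hsv(I): 
    H=cv2.cvtColor(I,cv2.COLOR_RGB2HSV).astype(int); return H[...,0],H[...,1],H[...,2]
rows={"side":(216,228,275,295),"scene":(204,214,274,292)}
lines=[]
for n,b0 in (("side",(275,226,297,246)),("scene",(272,212,294,229))):
    d=pickle.load(open(n+"0.pkl","rb")); h,s,v=hsv(d["image"])
    blob(d,(h>8)&(h<28)&(s>70)&(v>60),.065,b0,n+" brass")
    blob(d,(h>45)&(h<85)&(s>100)&(v>50),.065,(b0[0]-12,b0[1]-12,b0[2]+12,b0[3]+12),n+" green")
    e=pickle.load(open(n+"2.pkl","rb")); g=e["image"].astype(float).mean(2); r0,r1,c0,c1=rows[n]
    for r in range(r0,r1):
        w=g[r,c0:c1]; 
        if r in(r0,r0+4,r1-1): print(n,r,w.astype(int).tolist())
```

```text
side brass 47 px [284.9 234.7] W [ 0.5129 -0.0497] pcayaw 1.525 rect [512.8 -49. ] [21.2 20.1] 52.1 mid [ 0.5128 -0.0499]
side green 24 px [285.6 234.8] W [ 0.5114 -0.0501] pcayaw -0.131 rect [513.2 -50.4] [ 5.7 66.4] 82.4 mid [ 0.5132 -0.0503]
side 216 [12, 11, 10, 4, 4, 0, 15, 46, 62, 57, 54, 55, 81, 103, 100, 100, 97, 99, 103, 107]
side 220 [5, 1, 9, 11, 9, 4, 21, 47, 60, 57, 56, 41, 14, 1, 0, 6, 42, 92, 112, 109]
side 227 [6, 12, 2, 8, 5, 1, 24, 56, 53, 54, 57, 51, 31, 4, 6, 10, 14, 7, 12, 3]
scene brass 42 px [281.8 220.5] W [ 0.5125 -0.0523] pcayaw -0.67 rect [512.8 -52. ] [22.4 19.1] 30.1 mid [ 0.5119 -0.0526]
scene green 26 px [283.5 221. ] W [ 0.5171 -0.0515] pcayaw -0.128 rect [513.7 -51.3] [ 9.3 67.9] 83.9 mid [ 0.5137 -0.0512]
scene 204 [22, 22, 22, 17, 26, 18, 31, 43, 50, 53, 47, 35, 21, 22, 25, 35, 33, 28]
scene 208 [24, 24, 20, 24, 24, 20, 29, 45, 52, 52, 51, 46, 40, 40, 39, 41, 39, 42]
scene 213 [23, 22, 23, 21, 25, 27, 38, 50, 53, 56, 54, 49, 31, 20, 24, 33, 33, 37]
```

Run:
```python
from h import *
S=pickle.load(open("side2.pkl","rb")); C=pickle.load(open("scene2.pkl","rb"))
ax=least_squares(lambda p:[proj(S,(p[0],p[1],.110))[0]-283.95,proj(C,(p[0],p[1],.112))[0]-282.7],[.513,-.049]).x
xs,xc=proj(S,(.5131,-.0501,.065))[0],proj(C,(.5125,-.0519,.065))[0]
sc=least_squares(lambda p:[proj(S,(p[0],p[1],.065))[0]-xs,proj(C,(p[0],p[1],.065))[0]-xc],[.513,-.049]).x
print(xs,xc,proj(S,(.5143,-.048,.11)),proj(C,(.5143,-.048,.112)))
print("axis",ax,"screw",sc,"delta mm",(sc-ax)*1000)
go(.5143+sc[0]-ax[0],-.048+sc[1]-ax[1],.181,.87)
```

```text
284.8705533078794 281.89967781510956 [284.22357478 221.77259886] [282.97584173 207.86764681]
axis [ 0.51902925 -0.05742897] screw [ 0.51735325 -0.06004996] delta mm [-1.67599703 -2.62098921]
t 6.875 pos [ 0.5145 -0.048   0.1836] yaw 0.8708 xaxis [ 3.e-04  1.e-04 -1.e+00] gap 0.022975517377230407 F [ 0.3 -0.2 -2.1] T [-0.07  0.01 -0.03] q [-0.09 -0.01 -0.01  1.56  0.    0.61]
shift cm [ 0.26 -0.32  0.02] ax 0.0008
```

The two fixed views agree that the driver axis follows the TCP to within about 0.7 mm, and the mean screw position is (0.5130, -0.0500). I move there and lower to just above the head.

```bash
python3 -m pendant '[[0.8,-0.25,0.03,0,0,0],[0.6,0,0,0,0,0],[0,0,0,0,0,0],[0,0,0,0,0,0]]'
python3 -c "
from h import *
go(.5130,-.050,.168,.87)"
```

```text
t: 7.38
position: [0.5129, -0.051, 0.1693]
ee_rot: [[-0.0, 0.645, 0.764], [0.0, 0.764, -0.645], [-1.0, -0.0, -0.0]]
force: [0.2, 0.4, -0.1]
finger_gap: 0.0229
t 7.375 pos [ 0.5129 -0.051   0.1693] yaw 0.87 xaxis [-0.  0. -1.] gap 0.02287071249336865 F [ 0.2  0.4 -0.1] T [-0.02 -0.01  0.05] q [-0.1  -0.01 -0.04  1.54  0.    0.6 ]
shift cm [ 0.13  0.08 -0.06] ax -0.0
```

```bash
python3 -m pendant '[[0.3,0.05,-0.04,0,0,0],[0.2,0,0,0,0,0],[0.2,0,0,0,0,0],[0,0,0,0,0,0]]'
python3 -c "
from h import *
go(.5130,-.050,.156,.87)"
```

```text
t: 7.88
position: [0.5129, -0.0503, 0.1621]
ee_rot: [[-0.0, 0.645, 0.764], [0.0, 0.764, -0.645], [-1.0, -0.0, -0.0]]
force: [-0.7, 0.3, -1.3]
finger_gap: 0.0229
t 7.875 pos [ 0.5129 -0.0503  0.1621] yaw 0.87 xaxis [-2.e-04  0.e+00 -1.e+00] gap 0.022901671872354586 F [-0.7  0.3 -1.3] T [-0.   -0.01 -0.01] q [-0.1  -0.01 -0.06  1.52  0.    0.6 ]
shift cm [ 0.61  0.03 -0.01] ax -0.0
```

```bash
python3 -m pendant '[[0.1,0,0,0,0,0],[0.1,0,0,0,0,0],[0,0,0,0,0,0]]'; python3 -m pendant '[[0.1,0,0,0,0,0],[0,0,0,0,0,0]]'
```

```text
t: 8.25
position: [0.5129, -0.0503, 0.1602]
ee_rot: [[-0.0, 0.645, 0.764], [0.0, 0.764, -0.645], [-1.0, -0.0, -0.0]]
force: [0.1, 0.0, -0.5]
finger_gap: 0.0228
t: 8.5
position: [0.5129, -0.0504, 0.1592]
ee_rot: [[-0.0, 0.645, 0.764], [0.0, 0.764, -0.645], [-1.0, -0.0, -0.0]]
force: [0.0, 0.9, -0.4]
finger_gap: 0.0232
```

```bash
python3 -m pendant '[[0.1,0,0,0,0,0],[0,0,0,0,0,0]]'; python3 -m pendant '[[0.1,0,0,0,0,0],[0,0,0,0,0,0]]'
```

```text
t: 8.75
position: [0.5129, -0.0503, 0.1582]
ee_rot: [[-0.0, 0.645, 0.764], [0.0, 0.764, -0.645], [-1.0, -0.0, -0.0]]
force: [0.1, 1.1, -2.1]
finger_gap: 0.023
t: 9.0
position: [0.5129, -0.0503, 0.1572]
ee_rot: [[-0.0, 0.645, 0.764], [-0.0, 0.764, -0.645], [-1.0, -0.0, -0.0]]
force: [-0.3, 0.1, -1.3]
finger_gap: 0.023
```

No contact with the nominal tip at 0.061, so the blade appears to be in the slot. I go 0.5 mm deeper and make a small clockwise test turn.

```bash
python3 -m pendant '[[0.05,0,0,0,0,0],[0,0,0,0.1,0,0],[0,0,0,0.1,0,0],[0,0,0,0.1,0,0],[0,0,0,0.1,0,0],[0,0,0,0,0,0]]'
python3 - <<'E'
from h import *
from workcell import cams
go(.5130,-.050,.156,-.123)
out=[]
for n,(x0,y0,x1,y1) in dict(side=(245,170,325,260),scene=(250,160,320,247)).items():
    d=cams.get_image(n)
    im=cv2.resize(d["image"][y0:y1,x0:x1,::-1],None,fx=5,fy=5,interpolation=cv2.INTER_CUBIC); im=cv2.convertScaleAbs(im,alpha=1.6)
    out.append(cv2.copyMakeBorder(im,0,500-im.shape[0],0,0,cv2.BORDER_CONSTANT))
cv2.imwrite("pics/c3.png",np.hstack(out))
E
```

```text
t: 9.75
position: [0.5129, -0.0499, 0.1567]
ee_rot: [[-0.0, 0.891, 0.454], [0.001, 0.454, -0.891], [-1.0, 0.0, -0.001]]
force: [-0.3, 3.6, -2.2]
finger_gap: 0.0229
t 9.75 pos [ 0.5129 -0.0499  0.1567] yaw 0.4711 xaxis [-1.0e-04  1.1e-03 -1.0e+00] gap 0.022918724614206413 F [-0.3  3.6 -2.2] T [0.94 0.01 0.13] q [-0.1  -0.01 -0.07  1.51  0.    1.  ]
shift cm [0.07 0.   0.02] ax 0.5941
```

View pics/c3.png

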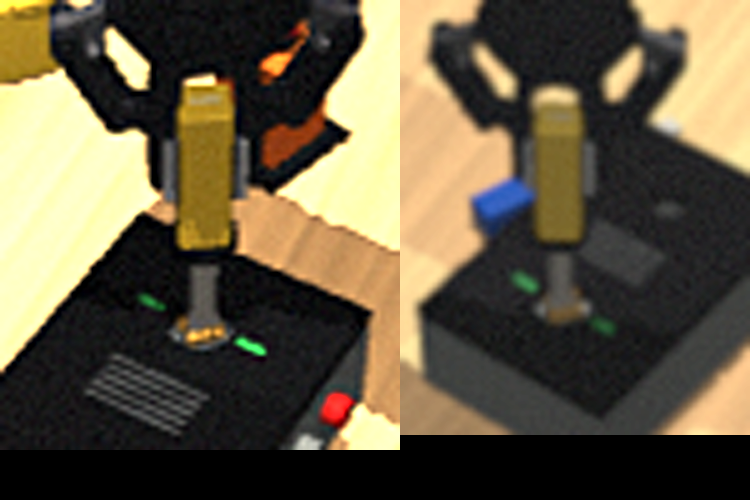

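The blade sits in the slot (side 205,330) with the brass turned along with it, and there is 0.13 N m on the wrist. I continue clockwise.

```bash
python3 -m pendant '[[0,0,0,0.1,0,0],[0,0,0,0.1,0,0],[0,0,0,0.1,0,0],[0,0,0,0.1,0,0],[0,0,0,0.1,0,0],[0,0,0,0.1,0,0],[0,0,0,0,0,0]]'
python3 -c "
from h import *
go(.5130,-.050,.156,-.37)"
```

```text
t: 10.72
position: [0.5136, -0.0499, 0.1568]
ee_rot: [[0.001, 0.992, -0.129], [0.001, -0.129, -0.992], [-1.0, 0.001, -0.001]]
force: [2.6, 4.3, -3.1]
finger_gap: 0.0228
t 10.725 pos [ 0.5136 -0.0499  0.1568] yaw -0.1291 xaxis [ 0.0013  0.0011 -1.    ] gap 0.022758705483737204 F [ 2.6  4.3 -3.1] T [ 1.3  -0.89  0.1 ] q [-0.1  -0.01 -0.07  1.51  0.    1.6 ]
shift cm [ 0.08 -0.05  0.02] ax 0.2409
```

```bash
python3 -m pendant '[[0,0,0,0.08,0,0],[0,0,0,0.08,0,0],[0,0,0,0.06,0,0],[0,0,0,0,0,0]]'
python3 -c "
from h import *
go(.5130,-.050,.156,-.37)"
```

```text
t: 11.22
position: [0.5138, -0.05, 0.1568]
ee_rot: [[0.002, 0.94, -0.342], [0.001, -0.342, -0.94], [-1.0, 0.001, -0.001]]
force: [3.6, 3.2, -3.7]
finger_gap: 0.0233
t 11.225 pos [ 0.5138 -0.05    0.1568] yaw -0.3486 xaxis [ 1.7e-03  9.0e-04 -1.0e+00] gap 0.023310918825647883 F [ 3.6  3.2 -3.7] T [ 1.21 -1.14  0.08] q [-0.1  -0.01 -0.07  1.51  0.    1.82]
shift cm [ 0.08 -0.07  0.03] ax 0.0214
```

```bash
python3 -m pendant '[[0,0,0,0.06,0,0],[0,0,0,0.06,0,0],[0,0,0,0,0,0]]'
python3 -c "
from h import *
go(.5130,-.050,.156,-.37)"
```

```text
t: 11.6
position: [0.5139, -0.05, 0.1568]
ee_rot: [[0.002, 0.892, -0.452], [0.001, -0.452, -0.892], [-1.0, 0.001, -0.002]]
force: [4.2, 4.0, -3.9]
finger_gap: 0.0231
t 11.6 pos [ 0.5139 -0.05    0.1568] yaw -0.4685 xaxis [ 1.9e-03  9.0e-04 -1.0e+00] gap 0.02313072922628926 F [ 4.2  4.  -3.9] T [ 1.12 -1.31  0.08] q [-0.1  -0.01 -0.07  1.51  0.    1.94]
shift cm [ 0.08 -0.08  0.04] ax -0.0985
```

Run:
```python
from h import *
from workcell import cams
out=[]
for n,(x0,y0,x1,y1) in dict(side=(255,170,315,250),scene=(255,170,315,237)).items():
    d=cams.get_image(n)
    im=cv2.resize(d["image"][y0:y1,x0:x1,::-1],None,fx=6,fy=6,interpolation=cv2.INTER_CUBIC); im=cv2.convertScaleAbs(im,alpha=1.8)
    out.append(cv2.copyMakeBorder(im,0,500-im.shape[0],0,0,cv2.BORDER_CONSTANT))
cv2.imwrite("pics/c4.png",np.hstack(out))
```

```text
(no output)
```

View pics/c4.png

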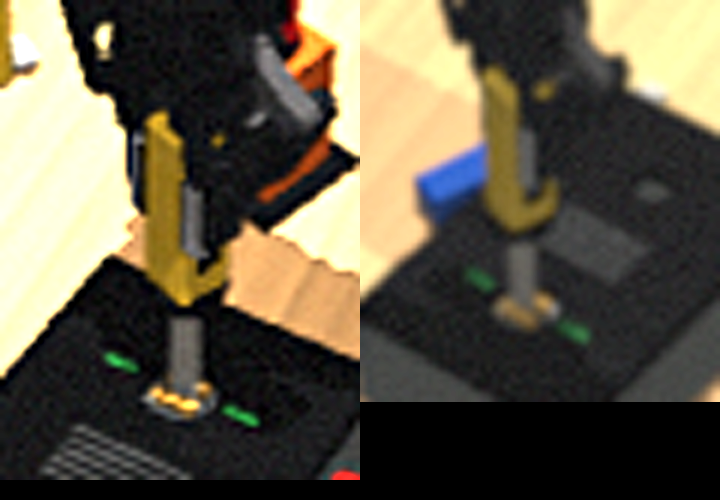

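The front cheek in the side view (158,393 to 203,405) is a little short of the green-mark direction, and the torque is still only friction. I turn further.

```bash
python3 -m pendant '[[0,0,0,0.06,0,0],[0,0,0,0.06,0,0],[0,0,0,0,0,0]]'
python3 -c "
from h import *
go(.5130,-.050,.156,-.37)"
```

```text
t: 12.08
position: [0.5138, -0.0501, 0.1568]
ee_rot: [[0.002, 0.832, -0.555], [0.001, -0.555, -0.832], [-1.0, 0.001, -0.002]]
force: [3.3, 3.4, -3.5]
finger_gap: 0.0233
t 12.075 pos [ 0.5138 -0.0501  0.1568] yaw -0.5884 xaxis [ 1.7e-03  7.0e-04 -1.0e+00] gap 0.02332340449172349 F [ 3.3  3.4 -3.5] T [ 1.   -1.07  0.2 ] q [-0.1  -0.01 -0.07  1.51  0.    2.06]
shift cm [ 0.08 -0.07  0.04] ax -0.2184
```

```bash
python3 -m pendant '[[0,0,0,0.06,0,0],[0,0,0,0,0,0]]'
python3 -c "
from h import *
go(.5130,-.050,.156,-.37)"
python3 -m pendant '[[0,0,0,0.05,0,0],[0,0,0,0,0,0],[0,0,0,0,0,0]]'
python3 -c "
from h import *
go(.5130,-.050,.156,-.4)"
```

```text
t: 12.32
position: [0.5137, -0.0502, 0.1568]
ee_rot: [[0.002, 0.797, -0.603], [0.0, -0.603, -0.797], [-1.0, 0.001, -0.001]]
force: [4.7, 3.7, -4.4]
finger_gap: 0.0232
t 12.325 pos [ 0.5137 -0.0502  0.1568] yaw -0.6479 xaxis [ 1.6e-03  4.0e-04 -1.0e+00] gap 0.02323630219748113 F [ 4.7  3.7 -4.4] T [ 0.94 -1.35  0.27] q [-0.1  -0.01 -0.07  1.51  0.    2.12]
shift cm [ 0.08 -0.07  0.03] ax -0.2779
t: 12.7
position: [0.5137, -0.0502, 0.1569]
ee_rot: [[0.002, 0.767, -0.642], [0.0, -0.642, -0.767], [-1.0, 0.001, -0.001]]
force: [5.1, 1.8, -4.3]
finger_gap: 0.0231
t 12.7 pos [ 0.5137 -0.0502  0.1569] yaw -0.6969 xaxis [ 1.6e-03  3.0e-04 -1.0e+00] gap 0.02307271898335889 F [ 5.1  1.8 -4.3] T [ 0.88 -1.46  0.33] q [-0.1  -0.01 -0.07  1.51  0.    2.17]
shift cm [ 0.08 -0.07  0.03] ax -0.2969
```

The torque now climbs in proportion to the turn (0.08, 0.20, 0.27, 0.33), so the screw is at its stop. I back off within the free play and lift out.

```bash
python3 -m pendant '[[0,0,0,-0.12,0,0],[0,0,0,-0.12,0,0],[0,0,0,-0.12,0,0],[0,0,0,0,0,0]]'
python3 -c "
from h import *
go(.5130,-.050,.156,-.37)"
python3 -m pendant '[[-0.5,0,0,0,0,0],[-1,0,0,0,0,0],[-3,0,0,0,0,0],[-4,0,0,0,0,0],[0,0,0,0,0,0]]'
python3 - <<'E'
from h import *
from workcell import cams
go(.5340,.265,.25,-.33)
out=[]
for n,(x0,y0,x1,y1,f) in dict(side=(235,130,315,250,5),scene=(250,110,320,237,4)).items():
    d=cams.get_image(n); pickle.dump(d,open(n+"5.pkl","wb"))
    im=cv2.resize(d["image"][y0:y1,x0:x1,::-1],None,fx=f,fy=f,interpolation=cv2.INTER_CUBIC); im=cv2.convertScaleAbs(im,alpha=1.8)
    out.append(cv2.copyMakeBorder(im,0,600-im.shape[0],0,0,cv2.BORDER_CONSTANT))
    H=cv2.cvtColor(d["image"],cv2.COLOR_RGB2HSV).astype(int); h,s,v=H[...,0],H[...,1],H[...,2]
    blob(d,(h>8)&(h<28)&(s>70)&(v>60),.065,(275,226,297,246) if n=="side" else (272,212,294,229),n+" brass")
cv2.imwrite("pics/c5.png",np.hstack(out))
E
```

```text
t: 13.2
position: [0.5131, -0.0501, 0.1569]
ee_rot: [[0.001, 0.943, -0.332], [0.001, -0.332, -0.943], [-1.0, 0.0, -0.001]]
force: [1.4, 4.2, -1.3]
finger_gap: 0.023
t 13.2 pos [ 0.5131 -0.0501  0.1569] yaw -0.3388 xaxis [ 5.e-04  6.e-04 -1.e+00] gap 0.023024230523091518 F [ 1.4  4.2 -1.3] T [ 1.27 -0.67  0.02] q [-0.1  -0.01 -0.07  1.51  0.    1.81]
shift cm [ 0.09 -0.02 -0.  ] ax 0.0312
t: 13.82
position: [0.5139, -0.051, 0.2457]
ee_rot: [[0.005, 0.942, -0.334], [-0.002, -0.334, -0.942], [-1.0, 0.006, -0.0]]
force: [0.1, 0.1, -1.6]
finger_gap: 0.023
t 13.825 pos [ 0.5139 -0.051   0.2457] yaw -0.3411 xaxis [ 0.0054 -0.0016 -1.    ] gap 0.023015883187326395 F [ 0.1  0.1 -1.6] T [-0.01 -0.03 -0.03] q [-0.1   0.01  0.12  1.68 -0.    1.81]
shift cm [ -0.47  -8.67 -30.45] ax -0.0111
side brass 46 px [284.6 234.7] W [ 0.5134 -0.0495] pcayaw -0.735 rect [513.1 -49.3] [18.2 20.7] 77.1 mid [ 0.5139 -0.0489]
scene brass 45 px [282.2 220.6] W [ 0.5134 -0.0521] pcayaw -1.247 rect [512.9 -51.9] [22.  20.4] 84.3 mid [ 0.5129 -0.0519]
```

View pics/c5.png

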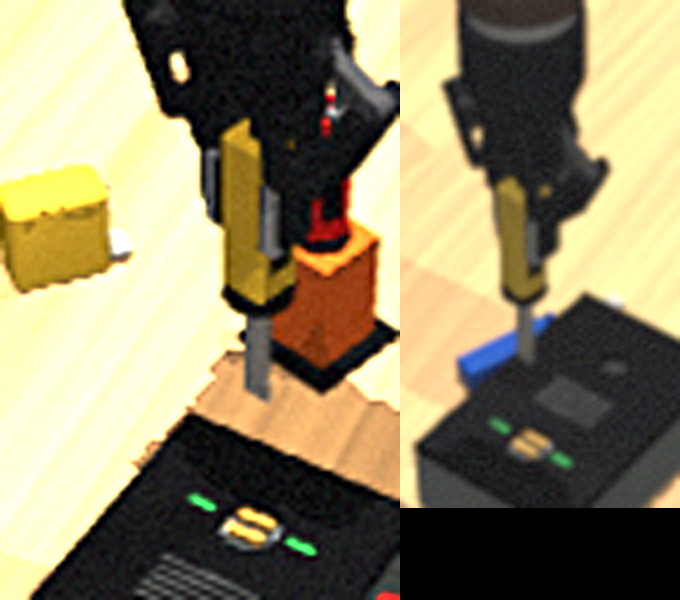

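The driver is out of the slot. The screw in the side view (250,525) looks nearly aligned with the green marks (200,502 to 300,547). I'll check the angle from above with the wrist camera.

```bash
python3 -m pendant '[[0,0,4,0,0,0],[0,0,4,0,0,0],[0,0,0,0,0,0],[0,0,0,0,0,0]]'
python3 - <<'E'
from h import *
from workcell import cams
d=cams.get_image("wrist"); pickle.dump(d,open("w6.pkl","wb"))
print(np.round(d["xyz"],3),proj(d,(.513,-.05,.065)))
# top-down rectified 80x80mm patch of lid plane about screw, 10 px/mm->6
N=480;g=np.mgrid[0:N,0:N]; X=.513+(g[1]-N/2)/6000; Y=-.05-(g[0]-N/2)/6000
P=np.stack([X,Y,np.full_like(X,.065)],-1)-np.array(d["xyz"]); c=P@np.array(d["orientation"])
im=cv2.remap(d["image"][:,:,::-1].copy(),(d["fx"]*c[...,0]/c[...,2]+d["cx"]).astype(np.float32),(d["fy"]*c[...,1]/c[...,2]+d["cy"]).astype(np.float32),cv2.INTER_CUBIC)
cv2.imwrite("pics/c6.png",cv2.convertScaleAbs(im,alpha=1.6))
H=cv2.cvtColor(d["image"],cv2.COLOR_RGB2HSV).astype(int); h,s,v=H[...,0],H[...,1],H[...,2]
u,w=proj(d,(.513,-.05,.065)).astype(int)
blob(d,(h>45)&(h<85)&(s>100)&(v>50),.065,(u-45,w-45,u+45,w+45),"green")
blob(d,(h>8)&(h<28)&(s>60)&(v>70),.065,(u-16,w-16,u+16,w+16),"brass")
E
```

```text
t: 14.42
position: [0.486, -0.1257, 0.241]
ee_rot: [[-0.001, 0.942, -0.334], [0.0, -0.334, -0.942], [-1.0, -0.001, 0.0]]
force: [0.8, 0.3, -2.3]
finger_gap: 0.0232
[ 0.508 -0.062  0.384] [281.17744334 115.34480891]
green 127 px [282.  113.9] W [ 0.5141 -0.0489] pcayaw -0.125 rect [513.8 -48.9] [ 4.4 68.5] 82.7 mid [ 0.514  -0.0488]
brass 217 px [281.4 114. ] W [ 0.5136 -0.0488] pcayaw -0.793 rect [513.6 -48.8] [16.3 19.1] 84.0 mid [ 0.5135 -0.0489]
```

View pics/c6.png

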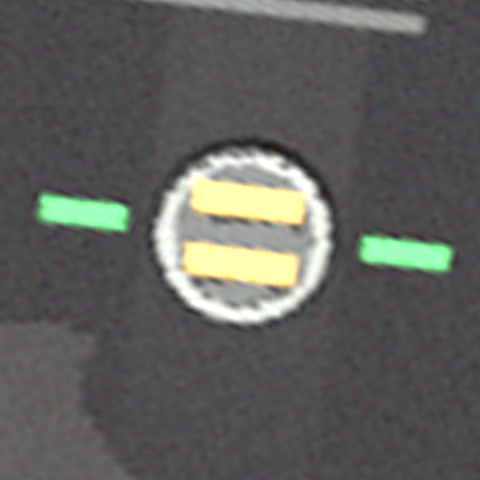

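The top view shows the slot and the green marks parallel: slot about -0.105 rad, marks -0.126 rad, so the screw is at its stop. I carry the driver to a viewing pose near the holder.

```bash
python3 -m pendant '[[0,-1.43,-5.08,0,0,0],[0,-1.43,-5.08,0,0,0],[0,-1.43,-5.08,0,0,0],[0,-1.43,-5.08,0,0,0],[0,-1.43,-5.08,0,0,0],[0,-1.43,-5.08,0,0,0],[0,0,0,0,0,0],[0,0,0,0,0,0]]'
python3 - <<'E'
from h import *
from workcell import cams
go(.5336,.265,.241,-.34)
d=cams.get_image("wrist"); pickle.dump(d,open("w7.pkl","wb"))
H=cv2.cvtColor(d["image"],cv2.COLOR_RGB2HSV).astype(int); h,s,v=H[...,0],H[...,1],H[...,2]
u,w=proj(d,(.5336,.265,.075)).astype(int); print(u,w)
N=480;g=np.mgrid[0:N,0:N]; X=.5336+(g[1]-N/2)/6000; Y=.265-(g[0]-N/2)/6000
P=np.stack([X,Y,np.full_like(X,.075)],-1)-np.array(d["xyz"]); c=P@np.array(d["orientation"])
im=cv2.remap(d["image"][:,:,::-1].copy(),(d["fx"]*c[...,0]/c[...,2]+d["cx"]).astype(np.float32),(d["fy"]*c[...,1]/c[...,2]+d["cy"]).astype(np.float32),cv2.INTER_CUBIC)
for i in range(0,480,60): cv2.line(im,(i,0),(i,8),(255,0,0),1); cv2.line(im,(0,i),(8,i),(255,0,0),1)
a=cv2.convertScaleAbs(im,alpha=1.2)
e=cams.get_image("side"); b=cv2.resize(e["image"][200:360,180:260,::-1],None,fx=3,fy=3,interpolation=cv2.INTER_CUBIC)
cv2.imwrite("pics/c7.png",np.hstack([a,cv2.convertScaleAbs(b,alpha=1.4)]))
E
```

```text
t: 15.48
position: [0.5066, 0.1907, 0.2414]
ee_rot: [[-0.001, 0.943, -0.332], [-0.001, -0.332, -0.943], [-1.0, -0.0, 0.001]]
force: [0.1, -1.0, -1.2]
finger_gap: 0.0232
t 15.475 pos [0.5066 0.1907 0.2414] yaw -0.3383 xaxis [-7.e-04 -6.e-04 -1.e+00] gap 0.02322658015017997 F [ 0.1 -1.  -1.2] T [-0.03 -0.02 -0.03] q [ 0.36  0.07  0.18  1.68 -0.    2.27]
shift cm [ 0.04  0.08 -7.9 ] ax 0.0017
281 116
```

View pics/c7.png

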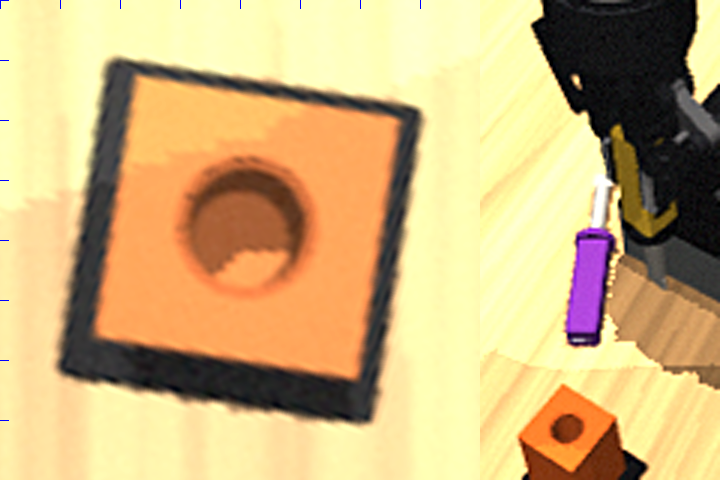

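The rectified view puts the bore centre at (247,228), which is about (0.5345, 0.2665), and the tube corners agree. I move over the bore and lower with force checks.

```bash
python3 -m pendant '[[0,0.1,-4,0,0,0],[0,0,-4.05,0,0,0],[3,0,0,0,0,0],[2.5,0,0,0,0,0],[0,0,0,0,0,0],[0,0,0,0,0,0]]'
python3 -c "
from h import *
go(.5343,.2663,.165,-.34)"
```

```text
t: 16.32
position: [0.5352, 0.2651, 0.1882]
ee_rot: [[0.001, 0.942, -0.335], [0.001, -0.335, -0.942], [-1.0, 0.001, -0.001]]
force: [-0.4, -0.3, -0.6]
finger_gap: 0.0229
t 16.325 pos [0.5352 0.2651 0.1882] yaw -0.3411 xaxis [ 1.2e-03  6.0e-04 -1.0e+00] gap 0.022938108490705912 F [-0.4 -0.3 -0.6] T [ 0.02 -0.03 -0.02] q [0.46 0.19 0.2  1.59 0.   2.37]
shift cm [ 2.32 -0.13 -0.08] ax -0.0011
```

```bash
python3 -m pendant '[[0.8,-0.1,-0.08,0,0,0],[0.5,0,0,0,0,0],[0.5,0,0,0,0,0],[0.5,0,0,0,0,0],[0,0,0,0,0,0]]'
python3 - <<'E'
from h import *
from workcell import cams
go(.5343,.2663,.118,-.34)
out=[]
for n,(x0,y0,x1,y1,f) in dict(side=(170,270,250,360,5),scene=(300,110,370,190,5)).items():
    d=cams.get_image(n)
    im=cv2.resize(d["image"][y0:y1,x0:x1,::-1],None,fx=f,fy=f,interpolation=cv2.INTER_CUBIC); im=cv2.convertScaleAbs(im,alpha=1.6)
    out.append(cv2.copyMakeBorder(im,0,500-im.shape[0],0,0,cv2.BORDER_CONSTANT))
cv2.imwrite("pics/c8.png",np.hstack(out))
E
```

```text
t: 16.95
position: [0.5339, 0.2668, 0.1633]
ee_rot: [[-0.001, 0.943, -0.333], [-0.0, -0.333, -0.943], [-1.0, -0.001, 0.001]]
force: [0.0, 0.1, -0.3]
finger_gap: 0.0233
t 16.95 pos [0.5339 0.2668 0.1633] yaw -0.34 xaxis [-7.e-04 -4.e-04 -1.e+00] gap 0.02330140376689262 F [ 0.   0.1 -0.3] T [ 0.01 -0.   -0.01] q [ 0.46  0.19  0.15  1.54 -0.    2.37]
shift cm [4.53 0.05 0.03] ax 0.0
```

View pics/c8.png

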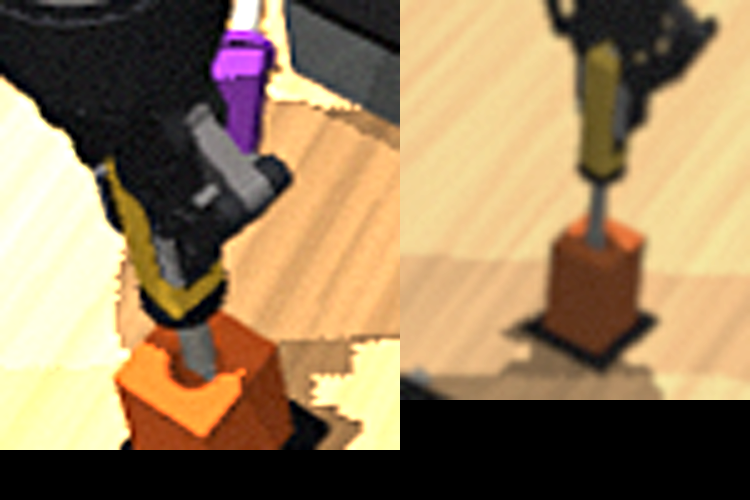

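The tip is about 8 mm into the bore (side 200,370) and nothing touches. I lower in steps.

```bash
python3 -m pendant '[[0.5,0,0,0,0,0],[0.5,0,0,0,0,0],[0.5,0,0,0,0,0],[0,0,0,0,0,0]]'; python3 -m pendant '[[0.5,0,0,0,0,0],[0.5,0,0,0,0,0],[0.5,0,0,0,0,0],[0,0,0,0,0,0]]'
```

```text
t: 17.55
position: [0.5339, 0.2667, 0.1481]
ee_rot: [[-0.001, 0.943, -0.334], [-0.0, -0.334, -0.943], [-1.0, -0.001, 0.001]]
force: [-0.2, -0.1, -0.7]
finger_gap: 0.0228
t: 18.05
position: [0.5339, 0.2667, 0.1332]
ee_rot: [[-0.001, 0.943, -0.334], [-0.0, -0.334, -0.943], [-1.0, -0.001, 0.001]]
force: [-0.2, -0.1, -1.5]
finger_gap: 0.023
```

```bash
python3 -m pendant '[[0.5,0,0,0,0,0],[0.5,0,0,0,0,0],[0.5,0,0,0,0,0],[0,0,0,0,0,0]]'
```

```text
t: 18.55
position: [0.5339, 0.2667, 0.1182]
ee_rot: [[-0.001, 0.943, -0.333], [-0.0, -0.333, -0.943], [-1.0, -0.001, 0.001]]
force: [0.4, -0.2, -1.5]
finger_gap: 0.0233
```

Now the last few millimetres until contact.

```bash
python3 -m pendant '[[0.2,0,0,0,0,0],[0.2,0,0,0,0,0],[0.1,0,0,0,0,0],[0,0,0,0,0,0]]'; python3 -m pendant '[[0.1,0,0,0,0,0],[0.1,0,0,0,0,0],[0,0,0,0,0,0]]'
```

```text
t: 19.05
position: [0.5341, 0.2669, 0.1137]
ee_rot: [[-0.0, 0.943, -0.333], [-0.0, -0.333, -0.943], [-1.0, -0.0, 0.0]]
force: [0.2, -0.1, -1.6]
finger_gap: 0.0231
t: 19.42
position: [0.5341, 0.2668, 0.1117]
ee_rot: [[-0.0, 0.943, -0.334], [-0.0, -0.334, -0.943], [-1.0, -0.0, 0.0]]
force: [-0.2, -0.5, -0.2]
finger_gap: 0.0234
```

```bash
python3 -m pendant '[[0,0,0,0,0,0],[0,0,0,0,0,0],[0,0,0,0,0,0],[0,0,0,0,0,0],[0,0,0,0,0,0],[0,0,0,0,0,0]]' 1
python3 -m pendant '[[-3,0,0,0,0,0],[-5,0,0,0,0,0],[-5,0,0,0,0,0],[-3,0,4,0,0,0],[0,0,4,0,0,0],[0,0,0,0,0,0],[0,0,0,0,0,0]]'
python3 - <<'E'
from h import *
from workcell import cams
go(.53,.27,.2,-.34)
out=[]
for n,(x0,y0,x1,y1,f) in dict(side=(170,250,270,380,4),scene=(300,110,370,190,5)).items():
    d=cams.get_image(n); I=d["image"]
    im=cv2.resize(I[y0:y1,x0:x1,::-1],None,fx=f,fy=f,interpolation=cv2.INTER_CUBIC); im=cv2.convertScaleAbs(im,alpha=1.4)
    for P in ((.534,.2665,.161),(.534,.2665,.075)):
        q=(proj(d,P)-[x0,y0])*f; cv2.circle(im,tuple(q.astype(int).tolist()),3,(255,0,255),1)
    out.append(cv2.copyMakeBorder(im,0,520-im.shape[0],0,0,cv2.BORDER_CONSTANT))
cv2.imwrite("pics/c9.png",np.hstack(out))
E
```

```text
t: 20.18
position: [0.5341, 0.2668, 0.1118]
ee_rot: [[-0.0, 0.943, -0.334], [0.0, -0.334, -0.943], [-1.0, -0.0, -0.0]]
force: [0.8, 0.1, -0.4]
finger_gap: 0.0853
t: 21.05
position: [0.5076, 0.1916, 0.2717]
ee_rot: [[0.0, 0.943, -0.334], [0.0, -0.334, -0.943], [-1.0, 0.0, -0.0]]
force: [-0.1, 0.2, 0.9]
finger_gap: 0.0854
t 21.05 pos [0.5076 0.1916 0.2717] yaw -0.3404 xaxis [ 2.e-04  2.e-04 -1.e+00] gap 0.08536268861432479 F [-0.1  0.2  0.9] T [-0.01 -0.02  0.02] q [0.36 0.09 0.26 1.74 0.   2.27]
shift cm [ 7.17 -0.51 -8.14] ax -0.0004
```

View pics/c9.png

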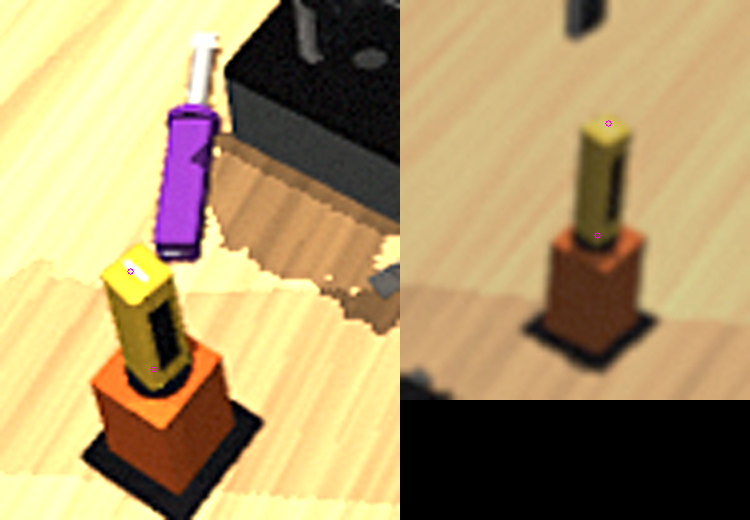

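The driver stands with its flange on the rim. The top is at (138,270) against a predicted upright position of (131,270), and the gripper is clear. I hand in.

```bash
python3 -c "
from workcell import manip
print(manip.finish_job())"
```

```text
the job is handed in; nothing more can be done
None
```

I used the yellow driver to turn the screw clockwise to its stop. The driver then went blade down into the empty orange holder, and I handed the job in at about 21 s; no verdict is reported.

- **Screw:** the torque climbed steadily at the end of the turn. The wrist view afterwards put the slot at about -0.105 rad and the green marks at -0.126 rad, so the screw is roughly 1.03 rad round, above the 0.92 needed.
- **Driver:** it stands upright with its flange on the holder's rim. Its top is within about 2 pixels (roughly 4 mm) of where an upright driver should be.
- **Everything else:** the gripper is open and clear, with only noise-level force on the wrist. I saw no contact with anything else, but I took no final position measurement of the red driver, spool, tape measure or multimeter.
- **Disagreements:**
  - The blade needed about 0.1 rad more turn than the stated free play suggests, probably because the grip twists a little.
  - The three cameras differed by up to 3 mm on the screw's position and 4 mm on the holder's. I worked from averages and checked the force while lowering.

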